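# Shut and start the annealing kiln

## Robot

A 6-joint arm with a two-finger parallel gripper is mounted at the origin on a cart in front of the work surface, level with it; the furniture and walls round the work are solid. World frame = base frame: x ahead of the robot, y to its left, z up, the work surface at z = 0. Lengths are in mm, angles in rad, forces in N, time in s.
With the tool pointing down it reaches from about 350 to 875 mm from the base axis. Payload 4.2 kg.
Tool frame: the origin (TCP) lies midway between the tips of the shut fingers; the grasp point (between the pads) lies 19 mm behind it (arm.tcp_to_grasp is the distance from the TCP to the grasp point, in mm); z points along the fingers, y is the line along which they close (so a half turn about z gives the same grasp; the last joint's range is limited). The gripper opens to 85 mm and grips with 20 to 120 N. Pads are 22 mm wide; open, the fingers measure 114 mm over their backs; the gripper's body (76 mm by 85 mm) begins 54 mm behind the grasp point. The pads swing forward as they close: fully open they stand 13 mm farther back than shut.
Start: joints at [-1.055, 0.385, 0.008, 0, -1.194, -0.259], TCP at [158.759, -604.479, 231.312] pointing down, gripper open.
Joint ranges: [-3.14, 3.14], [-1.21, 2.06], [-1.07, 1.41], [-3.16, 2.05], [-2.99, -0.16], [-3.1, 3.1]. Speed limits (rad/s): [2.79, 2.79, 3.14, 3.14, 3.14, 3.14].

## Interface

Orientations are given as a unit quaternion [x, y, z, w].
In Python, from bench import arm, imaging, job, models gives the robot as it stands.
- The arm moves only by the tool arm_command, never from a script. Its argument "rows" is a list of rows, each an object with "grip": the opening, from 0 (shut) to 1 (fully open); "linear": the shift along the tool's x, y, z in mm, a list of three; "rot": the turn, a rotation vector about the tool's x, y, z in rad, a list of three. In form: [{"grip": grip, "linear": [tx, ty, tz], "rot": [rx, ry, rz]}, ...]. A call has 1 to 10 rows; each row is the pose to reach, as a shift and turn from the pose commanded when the call began, along the tool's axes at that moment; what a row does not reach only later rows make up. A row lasts 1/8 s, in which the tool goes at most 62.5 mm and 10.7 degrees, less where a joint would pass 70% of its speed; a pose out of reach is approached as far as the arm can. A call with a gripper value outside its range is refused whole. The fingers move at their own pace and stop on an object; the grip force is fixed at half the most. Time passes only in rows, so rows that repeat a pose let the fingers close. It gives the time, the measured TCP pose, the force, the opening and the grip force at its end, in the units of the state.
- arm.read_state(): the state, without advancing time (a new reading comes with each control period).
- imaging.get_image(name): name is "scene" or "top" or "wrist"; returns a dict with "frame" (384x512x3 uint8, red, green, blue), "fx", "fy", "cx", "cy" (pixels), "extrinsics" (4x4, takes a point from world to camera coordinates); the wrist camera has in their place "T_tool_cam" (4x4, takes a point from camera to tool coordinates, whose origin is the TCP and whose axes are the flange's). Camera axes: x right, y down, z forward; pixel columns grow to the right and rows downward; lengths in mm; the calibration is good to about 2 mm. A picture is of the moment at which its call begins: read the wrist's pose just before it. There is no depth.
- job.job_done(): hands the job in; it is judged then, once.
Trained networks look in a picture, given as the dict that the camera call returned (one of the last four; its "shot" number tells which), for a name from the list of things; names that differ only in an ending like _2 or _b are one class to them, and where a whole thing is asked for, a point or a joint stands for the part that bears it (a point fixed in the world has none). Each returns a list of dicts, best first, with "score" (0 to 1); they miss things now and then, are a little off and sometimes report something else, mostly with a low value. They report only what shows in the picture. A call takes as long as a camera call. They do not tell look-alikes from the thing itself.
- models.spot_in(picture, query): "rect" ([left, top, right, bottom] in pixels, round what is visible of it).
- models.tip_of(picture, query): "pixel" ([column, row] in pixels: a listed point, or the origin of a listed thing).
The state is a dict: "clock": time; "joints": joint angles; "joint_vel": joint speeds; "joint_efforts": joint torques, N m; "position": TCP position; "ee_rot": TCP orientation; "contact_force": force on the tool from outside, world axes, zero at the start; "wrist_torque": the same for the moment, N m; "gripper_width": finger opening in mm; "grasp_force": force on a finger pad.
Only numpy, scipy, OpenCV 4.12 (cv2) and the standard library are available. Lean on these libraries where they do the work, as an engineer would, in place of code of your own. Each camera call takes 0.05 s, during which the arm holds its last target. There are 200 camera calls.

## Task

The annealing kiln is loaded and its lid stands open. Using only your fingertips, push the lid down until the spring catch at the front snaps over its pin and holds it shut, then switch the power on by pressing the white-marked end of the black rocker all the way over, and last press the green start key fully down, hold it for a moment and let it come back up. Keep to that order, do not press the white or the red key, and pick nothing up: the glassware in and beside the kiln and the frit jar stay standing where they are.

Things in the scene. Friction and masses are not known exactly. Their poses are not given: they have to be found in the camera images.
- kiln: small grey bench annealing kiln, fixed, 270 deep x 200 wide; origin at the centre of its footprint on the worktop. Its own x points to its back, y to its left (seen from the front), z up. The case (x -50 to +135, top of the walls z 135) is open at the top under the lid; the control console is in front of it (x -135 to -50), its dark face sloping down to the front by 10 degrees, face centre at x -93, z 98. A pull bar sticks out 24 mm in front of the lid at y +30 to +88.
- lid_hinge (a point): middle of the lid's hinge axis, at the back of the kiln (kiln x +130, z 139); the axis runs along the kiln's y and does not move. Pushing straight down on the lid's outer face 75 mm in front of this axis (measured level) closes it all the way; this takes about 3 N at first and 10 to 15 N past the catch
- lid_front (a point): middle of the front (free) edge of the lid's outer face; moves with the lid. The lid is a flat aluminium plate 185 (hinge to front edge) x 200, its outer face 25 mm off the hinge axis, so the face lies 164 above the worktop when shut
- kiln_lid (a joint): lid angle, rad: 0 = shut and caught, 0.6 to 0.85 at the start, held by a stiff sprung hinge. Uncaught it springs back up to about 0.2 to 0.4. The pin meets the catch at about 0.07, the catch snaps over at about 0, and the lid stops hard at -0.018 (its face up to 2 mm lower there, 75 mm from the hinge, than when caught)
- catch (a joint): spring catch (steel hook, 14 wide, in the middle of the case front, up to 167 above the worktop and up to kiln x -74) that snaps over a pin on the lid's front edge; rad, 0 = home, grows as the hook swings out towards the front. It is about 0.13 out while the pin passes and returns to 0 by itself. Pushing it forward by hand would release the lid
- rocker (a joint): black power rocker, 36 x 20, V-shaped, on the console's left end; it tips about an axis along the kiln's y. 0 = off (front end, with a white line, stands up), 0.4 = on (front end down). It snaps over past 0.2 and stays; about 4 to 5 N on its front end
- rocker_on_end (a point): on the rocker's front half, 15 mm in front of its pivot, on the face with the white line: press here, straight down; moves with the rocker, about 6 mm down from off to on. When on, the front half lies 6 mm above the console face
- start_key (a joint): green start key, m pressed along the console's normal: 0 = up, 0.004 = fully down (5 N), springs back
- start_key_top (a point): middle of the green start key's top, 21 mm across, 10 mm above the console face; z of the point is parallel to the console's normal
- white_key (a joint): white key, 45 mm to the left of the green one; m pressed, 0 = up; leave alone
- white_key_top (a point): middle of the white key's top, 21 mm across
- stop_key (a joint): red stop key, 45 mm to the right of the green one; m pressed, 0 = up; leave alone
- stop_key_top (a point): middle of the red stop key's top, 21 mm across
- vase_mid (a point): pale blue glass vase standing in the kiln, 35 wide, 82 tall; point on its axis 40 above its foot
- bottle_mid (a point): green glass stoppered bottle standing in the kiln, 32 wide, 92 tall; point on its axis 40 above its foot
- jug_mid (a point): clear glass jug with a yellow handle, 40x52x74, standing beside the kiln; point on its axis 40 up
- cruet_mid (a point): clear glass cruet with green spout and handle, 36x60x86, standing beside the kiln; point on its axis 40 up
- jar_mid (a point): green frit jar with screw lid, 48 across, 63 tall, standing beside the kiln; point on its axis 30 up
Not all that is in view belongs to the job. What is shaped like the part that bears jar_mid but orange or pink is not meant.

How it is judged:
By the outcome, as a careful person would: the job done as asked, in the order asked, and still so for the second after the job is handed in, with the robot touching nothing.
It also fails if it takes over 46 s, if anything falls off the work surface, if the arm or the gripper's body presses on something with over 40 N, if the wrist force passes 120 N, or if a joint passes its speed limit or range.

## Working session

There is one attempt and no reset: what is moved stays moved. The work goes in short steps, Python scripts to look and compute and a tool call to move; the robot and the scene stay as the last step left them, time stands still between calls to the robot, and variables do not carry over. Pictures are saved under pics/ and viewed, at most 10 in all, crops included, and the job is handed in when it is done.

Besides the shell and the picture viewer there is one more tool, called after ">>>" as name(argument=value, ...) on one line, values as JSON. arm_command: Moves the arm, as the interface text tells. Its arguments: {"type":"object","properties":{"rows":{"type":"array"}},"required":["rows"]}

```bash
mkdir -p pics; cat > h.py <<'E'
import numpy as np, cv2
from scipy.spatial.transform import Rotation as R
from bench import arm, imaging, job, models
def ray(p,px,st=None):
    K=np.array([[p['fx'],0,p['cx']],[0,p['fy'],p['cy']],[0,0,1]])
    d=np.linalg.inv(K)@[px[0],px[1],1]
    if 'extrinsics' in p: T=np.linalg.inv(np.array(p['extrinsics']))
    else:
        T=np.eye(4);T[:3,:3]=R.from_quat(st['ee_rot']).as_matrix();T[:3,3]=st['position'];T=T@np.array(p['T_tool_cam'])
    d=T[:3,:3]@d
    return T[:3,3],d/np.linalg.norm(d)
def tri(rays):
    A=0;b=0
    for o,d in rays:
        P=np.eye(3)-np.outer(d,d);A=A+P;b=b+P@o
    x=np.linalg.solve(A,b)
    return x,max(np.linalg.norm((np.eye(3)-np.outer(d,d))@(x-o)) for o,d in rays)
def save(p,n): cv2.imwrite('pics/'+n,cv2.cvtColor(p['frame'],cv2.COLOR_RGB2BGR))
E
python3 - <<'E'
from h import *
s=arm.read_state();print(s['position'],s['ee_rot'],s['clock'])
a=imaging.get_image('scene');b=imaging.get_image('top')
cv2.imwrite('pics/a.png',cv2.resize(cv2.cvtColor(np.vstack([a['frame'],b['frame']]),cv2.COLOR_RGB2BGR),(400*1,600)))
save(a,'s.png');save(b,'t.png')
for q in ['kiln','lid_hinge','lid_front','rocker_on_end','start_key_top','white_key_top','stop_key_top','vase_mid','bottle_mid','jug_mid','cruet_mid','jar_mid']:
    A=models.tip_of(a,q)[:2];B=models.tip_of(b,q)[:2]
    f=lambda L:[(np.round(x['pixel']).tolist(),round(x['score'],2)) for x in L]
    t=''
    if A and B: t=tri([ray(a,A[0]['pixel']),ray(b,B[0]['pixel'])]);t=(t[0].round(1),round(t[1],1))
    print(q,f(A),f(B),t)
E
```

```text
[ 158.60913426 -603.9417925   230.24614615] [-1.27957823e-01  9.91779046e-01  1.04336851e-03 -1.77799127e-04] 0.0
kiln [([254.0, 225.0], 0.96), ([233.0, 207.0], 0.58)] [([248.0, 192.0], 0.76)] (array([ 540.5, -283.5,   20.7]), np.float64(5.5))
lid_hinge [([221.0, 163.0], 0.6)] [([260.0, 131.0], 0.92), ([204.0, 223.0], 0.73)] (array([ 659.1, -314.1,  158.1]), np.float64(0.5))
lid_front [([246.0, 165.0], 0.67)] [([243.0, 172.0], 0.97)] (array([ 544.4, -283.2,  272.5]), np.float64(1.4))
rocker_on_end [([249.0, 257.0], 0.59), ([282.0, 174.0], 0.41)] [([205.0, 222.0], 0.55)] (array([ 464.1, -184.2,   84.1]), np.float64(0.4))
start_key_top [([282.0, 233.0], 0.54)] [([243.0, 236.0], 0.46), ([205.0, 222.0], 0.41)] (array([ 432.7, -272.9,  111. ]), np.float64(2.3))
white_key_top [([270.0, 244.0], 0.65), ([231.0, 212.0], 0.34)] [([226.0, 228.0], 0.57)] (array([ 446.5, -234.4,   98.9]), np.float64(3.4))
stop_key_top [([298.0, 223.0], 0.42)] [([261.0, 240.0], 0.59)] (array([ 419. , -314.1,  116.5]), np.float64(1.3))
vase_mid [([231.0, 210.0], 0.58)] [] 
bottle_mid [([249.0, 196.0], 0.51)] [] 
jug_mid [([307.0, 196.0], 0.79)] [([304.0, 220.0], 0.65)] (array([ 467.5, -417.8,   65.2]), np.float64(4.1))
cruet_mid [([279.0, 172.0], 0.72)] [([316.0, 181.0], 0.65)] (array([ 569.5, -446.8,   48.6]), np.float64(4.2))
jar_mid [([280.0, 173.0], 0.71), ([182.0, 226.0], 0.59)] [([349.0, 160.0], 0.85), ([327.0, 131.0], 0.84)] (array([ 669.5, -576.8, -178. ]), np.float64(2.6))
```

View pics/s.png

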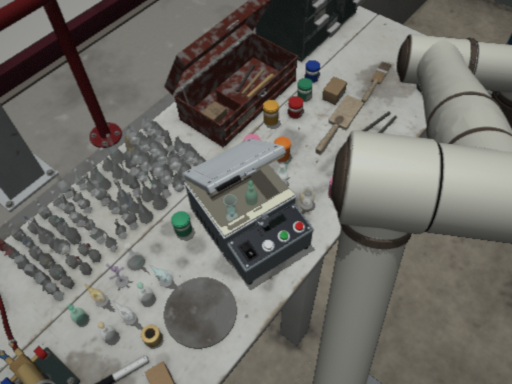

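View pics/t.png

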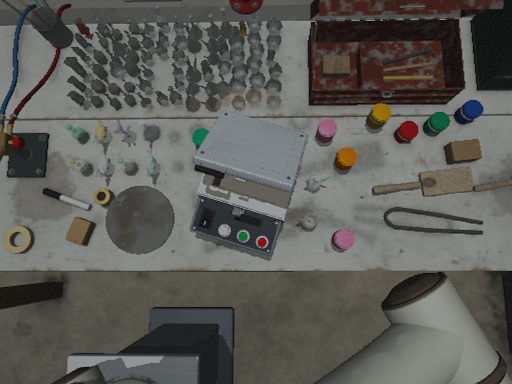

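The scene view shows the kiln open, with white/green/red keys at about (268,245), (284,236), (299,227) and the rocker at (250,255). The top view shows the keys at (224,230), (243,236), (262,241) and the rocker at (206,218). These agree with the networks.

```bash
cat >> h.py <<'E'
def axes(yaw,tilt=0,flip=1):
    # tool z down (leaning so that the body tilts to kiln front by tilt), tool y along flip*kiln y
    k=R.from_euler('z',yaw).as_matrix()
    z=k@[np.sin(tilt),0,-np.cos(tilt)]; y=flip*k[:,1]
    return np.column_stack([np.cross(y,z),y,z])
def delta(pos,M,p0,q0):
    M0=R.from_quat(q0).as_matrix()
    return (M0.T@(np.array(pos)-p0)).round(1),R.from_matrix(M0.T@M).as_rotvec().round(3)
E
python3 - <<'E'
from h import *
from scipy.optimize import least_squares
# rough kiln fit from network points
P=[((130,0,139),(659.1,-314.1)),((-107,67,0),(464.1,-184.2)),((-100,-25,0),(432.7,-272.9)),((-100,20,0),(446.5,-234.4)),((-100,-70,0),(419,-314.1))]
f=lambda v:np.ravel([np.array(v[:2])+R.from_euler('z',v[2]).as_matrix()[:2,:2]@np.array(k[:2])-w for k,w in P])
r=least_squares(f,[540,-283,-.33]);print(r.x,r.fun.round(1))
v=r.x;k=R.from_euler('z',v[2]).as_matrix()
s=arm.read_state();print(imaging.get_image('wrist')['T_tool_cam'])
for kp in [(-100,0,330),(-60,0,360)]:
    w=np.array([v[0],v[1],0])+k@kp
    print(w,delta(w,axes(v[2]),np.array([158.759,-604.479,231.312]),s['ee_rot']))
E
```

```text
[ 5.37576184e+02 -2.79146471e+02 -3.06808004e-01] [ 2.4 -4.3 -8.3  1.2  2.   0.1  1.8  4.5  2.1 -1.6]
[[-5.05400047e-04 -9.51448683e-01 -3.07806998e-01  7.93268734e+01]
 [ 9.99999709e-01 -6.56520848e-04  3.87405085e-04  3.42774028e-02]
 [-5.70677769e-04 -3.07806713e-01  9.51448738e-01 -1.42852273e+02]
 [ 0.00000000e+00  0.00000000e+00  0.00000000e+00  1.00000000e+00]]
[ 442.24593776 -248.94474705  330.        ] (array([-364.5,  271.9,  -98.7]), array([0.   , 0.   , 0.564]))
[ 480.37803627 -261.02543675  360.        ] (array([-398.3,  250.5, -128.7]), array([0.   , 0.   , 0.564]))
```

>>> arm_command(rows=[{"grip": 0,"linear": [0,0,-60],"rot": [0,0,0]},{"grip": 0,"linear": [-40,25,-100],"rot": [0,0,0.12]},{"grip": 0,"linear": [-90,55,-129],"rot": [0,0,0.25]},{"grip": 0,"linear": [-140,88,-129],"rot": [0,0,0.38]},{"grip": 0,"linear": [-190,120,-129],"rot": [0,0,0.5]},{"grip": 0,"linear": [-240,150,-129],"rot": [0,0,0.564]},{"grip": 0,"linear": [-290,182,-129],"rot": [0,0,0.564]},{"grip": 0,"linear": [-340,214,-129],"rot": [0,0,0.564]},{"grip": 0,"linear": [-398,250,-129],"rot": [0,0,0.564]},{"grip": 0,"linear": [-398,250,-129],"rot": [0,0,0.564]}])

```text
clock: 2.6
position: [482.3, -258.8, 359.8]
ee_rot: [0.151, 0.989, 0.0, -0.0]
contact_force: [-1.4, 0.8, -0.3]
gripper_width: 0.0
grasp_force: 0.0
```

```bash
python3 - <<'E'
from h import *
s=arm.read_state();print(s['clock'],s['position'],s['ee_rot'],s['gripper_width'],np.abs(s['joint_vel']).max())
s=arm.read_state();p=imaging.get_image('wrist');save(p,'w1.png')
a=imaging.get_image('scene');b=imaging.get_image('top')
for q in ['lid_hinge','lid_front','rocker_on_end','start_key_top','white_key_top','stop_key_top','vase_mid','bottle_mid']:
    W,A,B=[models.tip_of(x,q)[:2] for x in (p,a,b)]
    f=lambda L:[(np.round(x['pixel']).tolist(),round(x['score'],2)) for x in L]
    t=''
    if W and B: t=tri([ray(p,W[0]['pixel'],s),ray(b,B[0]['pixel'])]);t=(t[0].round(1),round(t[1],1))
    if W: o,d=ray(p,W[0]['pixel'],s); g=o+d*(105-o[2])/d[2]
    print(q,f(W),f(A),f(B),t,g.round(1) if W else '')
E
```

```text
2.6 [ 482.32966036 -258.83747371  359.77830237] [ 1.50556007e-01  9.88601420e-01  2.43762994e-04 -2.46489892e-04] 0.020771413928216534 0.05243756992599691
lid_hinge [([248.0, 185.0], 0.47)] [([183.0, 223.0], 0.58)] []  [ 515.1 -273.6  105. ]
lid_front [] [] [([240.0, 172.0], 0.69)]  
rocker_on_end [([308.0, 114.0], 0.62)] [([251.0, 253.0], 0.59)] [([205.0, 224.0], 0.46)] (array([ 468.5, -166.6,  -13.6]), np.float64(1.0)) [ 454.7 -181.7  105. ]
start_key_top [([227.0, 115.0], 0.56)] [] [([223.0, 231.0], 0.71), ([240.0, 236.0], 0.5)] (array([ 423.2, -252. ,  319.1]), np.float64(6.5)) [ 428.4 -270.7  105. ]
white_key_top [] [([270.0, 241.0], 0.5)] [([225.0, 231.0], 0.57)]  
stop_key_top [([187.0, 114.0], 0.55)] [] [([261.0, 240.0], 0.48)] (array([ 417.5, -314.6,  107.7]), np.float64(3.4)) [ 414.2 -314.8  105. ]
vase_mid [([272.0, 225.0], 0.98)] [([232.0, 210.0], 0.64), ([251.0, 229.0], 0.51)] []  [ 574.9 -259.6  105. ]
bottle_mid [([222.0, 232.0], 0.79)] [] []  [ 565.1 -324.5  105. ]
```

View pics/w1.png

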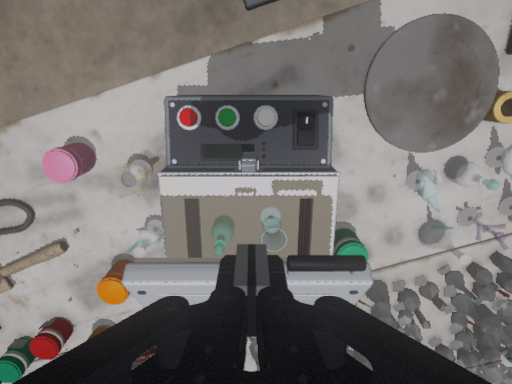

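The wrist view shows red (188,117), green (227,117), white (265,117), the rocker centre at (306,130) with its white line at (307,120), the catch at (249,163), and the raised lid front under the fingers. The console looks square to the image, so my yaw is right.

```bash
python3 - <<'E'
from h import *
s=arm.read_state();p=imaging.get_image('wrist');yaw=-0.307;k=R.from_euler('z',yaw).as_matrix()
def on(px,z): o,d=ray(p,px,s);return k.T@(o+d*(z-o[2])/d[2]-[537.6,-279.1,0])
for n,px,z in [('catch y0',(249,163),165),('wall front x-50',(249,172),135),('console front x-135',(249,97),90.6),('green',(227,117),105),('red',(188.5,117),105),('white',(265.5,117),105),('rock pivot',(306.5,130),102),('rocker',(307.5,116),105),('caseL y100',(337,172),135),('caseR',(161,172),135),('conL',(332,97),90.6),('conR',(165,97),90.6)]: print(n,on(px,z).round(1))
# lid angle from scene edge
w=np.array([537.6,-279.1,0])
print('tcp kiln',k.T@(s['position']-w),p['fx'],p['cx'])
E
```

```text
catch y0 [-64.5  -3.  165. ]
wall front x-50 [-47.6  -3.2 135. ]
console front x-135 [-127.    -3.2   90.6]
green [-105.3  -28.5  105. ]
red [-105.3  -72.9  105. ]
white [-105.3   15.8  105. ]
rock pivot [-90.1  64.2 102. ]
rocker [-106.4   64.1  105. ]
caseL y100 [-47.6  95.3 135. ]
caseR [ -47.7 -101.7  135. ]
conL [-126.9   94.1   90.6]
conR [-127.  -101.7   90.6]
tcp kiln [-60.00787251  -0.62767649 360.2989158 ] 338.093647949513 251.19086486978665
```

>>> arm_command(rows=[{"grip": 0,"linear": [-60,-2,0],"rot": [0,0,0]},{"grip": 0,"linear": [-118,-2,0],"rot": [0,0,0]},{"grip": 0,"linear": [-118,-2,50],"rot": [0,0,0]},{"grip": 0,"linear": [-118,-2,90],"rot": [0,0,0]},{"grip": 0,"linear": [-118,-2,105],"rot": [0,0,0]},{"grip": 0,"linear": [-118,-2,115],"rot": [0,0,0]},{"grip": 0,"linear": [-118,-2,125],"rot": [0,0,0]},{"grip": 0,"linear": [-118,-2,135],"rot": [0,0,0]},{"grip": 0,"linear": [-118,-2,145],"rot": [0,0,0]},{"grip": 0,"linear": [-118,-2,150],"rot": [0,0,0]}])

```text
clock: 5.25
position: [591.8, -299.1, 209.9]
ee_rot: [0.153, 0.988, 0.0, -0.0]
contact_force: [-0.8, 0.9, 3.1]
gripper_width: -0.0
grasp_force: 0.9
```

>>> arm_command(rows=[{"grip": 0,"linear": [0,0,8],"rot": [0,0,0]},{"grip": 0,"linear": [0,0,16],"rot": [0,0,0]},{"grip": 0,"linear": [0,0,24],"rot": [0,0,0]},{"grip": 0,"linear": [0,0,32],"rot": [0,0,0]},{"grip": 0,"linear": [0,0,38],"rot": [0,0,0]},{"grip": 0,"linear": [0,0,41],"rot": [0,0,0]},{"grip": 0,"linear": [0,0,43],"rot": [0,0,0]},{"grip": 0,"linear": [0,0,44],"rot": [0,0,0]},{"grip": 0,"linear": [0,0,44],"rot": [0,0,0]}])

```text
clock: 6.38
position: [590.5, -298.8, 167.2]
ee_rot: [0.153, 0.988, 0.0, -0.002]
contact_force: [-6.4, 3.4, 8.2]
gripper_width: 0.2
grasp_force: 3.8
```

>>> arm_command(rows=[{"grip": 0,"linear": [0,0,1],"rot": [0,0,0]},{"grip": 0,"linear": [0,0,2],"rot": [0,0,0]},{"grip": 0,"linear": [0,0,3],"rot": [0,0,0]},{"grip": 0,"linear": [0,0,3],"rot": [0,0,0]}])

```text
clock: 6.88
position: [591.6, -299.1, 163.1]
ee_rot: [0.153, 0.988, 0.0, -0.001]
contact_force: [-2.7, 0.6, 3.8]
gripper_width: -0.2
grasp_force: 2.1
```

>>> arm_command(rows=[{"grip": 0,"linear": [0,0,1],"rot": [0,0,0]},{"grip": 0,"linear": [0,0,2],"rot": [0,0,0]},{"grip": 0,"linear": [0,0,2],"rot": [0,0,0]}])

```text
clock: 7.25
position: [591.8, -299.2, 162.4]
ee_rot: [0.153, 0.988, -0.0, -0.0]
contact_force: [-5.5, 2.1, 7.7]
gripper_width: -0.3
grasp_force: 4.2
```

>>> arm_command(rows=[{"grip": 0,"linear": [0,0,1.5],"rot": [0,0,0]},{"grip": 0,"linear": [0,0,3],"rot": [0,0,0]},{"grip": 0,"linear": [0,0,3],"rot": [0,0,0]}])

```text
clock: 7.62
position: [591.7, -299.2, 161.9]
ee_rot: [0.152, 0.988, -0.001, 0.0]
contact_force: [-8.5, 5.3, 16.0]
gripper_width: 0.1
grasp_force: 8.3
```

>>> arm_command(rows=[{"grip": 0,"linear": [0,0,-10],"rot": [0,0,0]},{"grip": 0,"linear": [0,0,-40],"rot": [0,0,0]},{"grip": 0,"linear": [10,0,-90],"rot": [0,0,0]},{"grip": 0,"linear": [60,0,-120],"rot": [0,0,0]},{"grip": 0,"linear": [110,0,-130],"rot": [0,0,0]},{"grip": 0,"linear": [130,0,-130],"rot": [0,0,0]},{"grip": 0,"linear": [130,0,-130],"rot": [0,0,0]},{"grip": 0,"linear": [130,0,-130],"rot": [0,0,0]}])

```text
clock: 8.62
position: [469.3, -260.0, 287.9]
ee_rot: [0.153, 0.988, 0.0, 0.0]
contact_force: [0.2, 0.2, -0.3]
gripper_width: -0.1
grasp_force: 0.0
```

```bash
python3 - <<'E'
from h import *
s=arm.read_state();print(s['clock'],s['position'].round(1),s['ee_rot'].round(4),s['contact_force'])
p=imaging.get_image('wrist');save(p,'w2.png')
for q in ['rocker_on_end','start_key_top','white_key_top','stop_key_top','lid_front']:
    print(q,[(x['pixel'],x['score']) for x in models.tip_of(p,q)[:2]])
E
```

```text
8.625 [ 469.3 -260.   287.9] [1.529e-01 9.882e-01 0.000e+00 4.000e-04] [ 0.16762553  0.16220596 -0.34925658]
rocker_on_end [([322.9, 135.2], 0.86), ([121.1, 198.7], 0.59)]
start_key_top [([229.6, 135.3], 0.81)]
white_key_top [([276.5, 136.9], 0.74)]
stop_key_top [([180.6, 137.1], 0.92)]
lid_front [([255.7, 210.7], 0.63)]
```

View pics/w2.png

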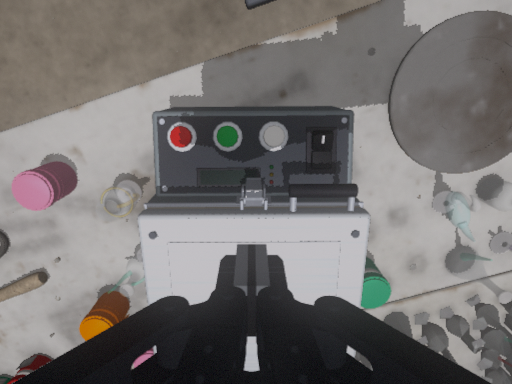

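The lid is down level with the catch over its pin at (254,192). Green is at (228,136), and the rocker's white end is at (323,136).

```bash
python3 - <<'E'
from h import *
s=arm.read_state();p=imaging.get_image('wrist');yaw=-0.307;k=R.from_euler('z',yaw).as_matrix();w=np.array([537.6,-279.1,0])
s1=dict(position=np.array([482.33,-258.84,359.78]),ee_rot=[0.150556,0.988601,0.00024,-0.00025])
print('tcp',k.T@(s['position']-w))
for n,px,px1,z in [('green',(228,136),(227,117),105.5),('white',(274,136),(265.5,117),105.5),('rocker end',(322.5,136),(307.5,116),107),('wall front lid',(254,210),None,164)]:
    o,d=ray(p,px,s);print(n,(k.T@(o+d*(z-o[2])/d[2]-w)).round(1))
    if px1:
        t=tri([(o,d),ray(p,px1,s1)]);print((k.T@(t[0]-w)).round(1),t[1].round(1))
M=axes(yaw,np.deg2rad(10))
for n,kp in [('above rocker',(-105.5,64.5,135)),('above green',(-106,-28.5,135))]:
    print(n,delta(w+k@np.array(kp),M,s['position'],s['ee_rot']))
E
```

```text
tcp [-71.4668412   -2.62500056 287.74856971]
green [-105.3  -24.9  105.5]
[-102.4  -26.6   84.1] 0.2
white [-105.3   19.1  105.5]
[-103.4   19.7   92.6] 0.3
rocker end [-105.5   65.2  107. ]
[-104.5   67.9   97. ] 0.7
wall front lid [-51.6  -0.4 164. ]
above rocker (array([ 33.9,  67.1, 152.8]), array([-0.   , -0.175, -0.   ]))
above green (array([ 34.4, -25.9, 152.8]), array([-0.   , -0.175, -0.   ]))
```

>>> arm_command(rows=[{"grip": 0,"linear": [18,34,20],"rot": [0,-0.09,0]},{"grip": 0,"linear": [36,67.5,50],"rot": [0,-0.175,0]},{"grip": 0,"linear": [36,67.5,100],"rot": [0,-0.175,0]},{"grip": 0,"linear": [36,67.5,145],"rot": [0,-0.175,0]},{"grip": 0,"linear": [36,67.5,165],"rot": [0,-0.175,0]},{"grip": 0,"linear": [36,67.5,170],"rot": [0,-0.175,0]},{"grip": 0,"linear": [36,67.5,170],"rot": [0,-0.175,0]}])

```text
clock: 9.85
position: [454.9, -184.8, 118.8]
ee_rot: [0.152, 0.984, -0.013, 0.087]
contact_force: [0.5, 0.6, -0.1]
gripper_width: 0.0
grasp_force: 0.0
```

```bash
python3 - <<'E'
from h import *
s=arm.read_state();k=R.from_euler('z',-.307).as_matrix();print((k.T@(s['position']-[537.6,-279.1,0])).round(1),s['clock'],s['contact_force'].round(1))
save(imaging.get_image('wrist'),'w3.png')
E
```

```text
[-107.3   64.9  118.8] 9.85 [ 0.5  0.6 -0.1]
```

View pics/w3.png

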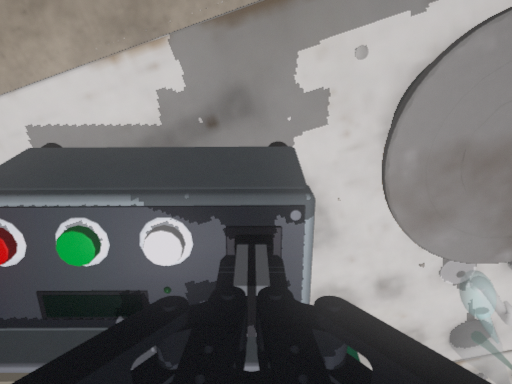

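The fingertips at (253,245) stand over the rocker's front end, laterally centred.

>>> arm_command(rows=[{"grip": 0,"linear": [1.4,0,8],"rot": [0,0,0]},{"grip": 0,"linear": [2.1,0,12],"rot": [0,0,0]},{"grip": 0,"linear": [2.5,0,14],"rot": [0,0,0]},{"grip": 0,"linear": [2.8,0,16],"rot": [0,0,0]},{"grip": 0,"linear": [3.1,0,17.5],"rot": [0,0,0]},{"grip": 0,"linear": [3.1,0,17.5],"rot": [0,0,0]}])

```text
clock: 10.65
position: [454.2, -184.6, 100.3]
ee_rot: [0.152, 0.984, -0.013, 0.086]
contact_force: [-0.5, -0.6, 0.0]
gripper_width: 0.2
grasp_force: 0.0
```

>>> arm_command(rows=[{"grip": 0,"linear": [0.2,0,1],"rot": [0,0,0]},{"grip": 0,"linear": [0.4,0,2],"rot": [0,0,0]},{"grip": 0,"linear": [0.6,0,3],"rot": [0,0,0]},{"grip": 0,"linear": [0.6,0,3],"rot": [0,0,0]}])

```text
clock: 11.15
position: [454.5, -184.7, 99.8]
ee_rot: [0.152, 0.984, -0.014, 0.087]
contact_force: [-8.2, 4.9, 18.4]
gripper_width: -0.1
grasp_force: 9.7
```

>>> arm_command(rows=[{"grip": 0,"linear": [-1,0,-6],"rot": [0,0,0]},{"grip": 0,"linear": [-5,0,-30],"rot": [0,0,0]},{"grip": 0,"linear": [-12,-30,-70],"rot": [0,0,0]},{"grip": 0,"linear": [-15,-60,-85],"rot": [0,0,0]},{"grip": 0,"linear": [-15,-90.5,-85],"rot": [0,0,0]},{"grip": 0,"linear": [-15,-90.5,-85],"rot": [0,0,0]},{"grip": 0,"linear": [-15,-90.5,-85],"rot": [0,0,0]}])

```text
clock: 12.02
position: [426.6, -270.7, 183.4]
ee_rot: [0.153, 0.984, -0.013, 0.086]
contact_force: [-0.5, -0.0, 0.2]
gripper_width: 0.0
grasp_force: 0.0
```

```bash
python3 - <<'E'
from h import *
s=arm.read_state();k=R.from_euler('z',-.307).as_matrix();w=[537.6,-279.1,0];print((k.T@(s['position']-w)).round(1),s['clock'],s['contact_force'].round(1))
p=imaging.get_image('wrist');save(p,'w4.png')
for q in ['rocker_on_end','start_key_top']:
  for x in models.tip_of(p,q)[:2]:
    o,d=ray(p,x['pixel'],s);print(q,x['pixel'],x['score'],(k.T@(o+d*(105-o[2])/d[2]-w)).round(1))
E
```

```text
[-108.3  -25.6  183.4] 12.025 [-0.5 -0.   0.2]
rocker_on_end [384.1, 190.7] 0.84 [-105.8   65.1  105. ]
```

View pics/w4.png

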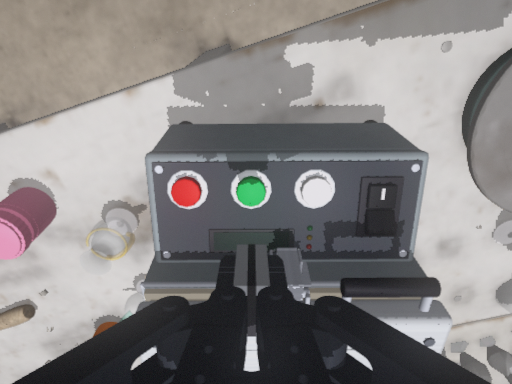

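The white-marked end is at (383,193) and its back half at (381,222). Green is at (251,190), on the fingers' centre line. I'll compare the rocker before and after.

```bash
python3 - <<'E'
from h import *
A=cv2.imread('pics/w2.png')[120:180,295:355];B=cv2.imread('pics/w4.png')[170:245,345:420]
cv2.imwrite('pics/c.png',np.hstack([cv2.convertScaleAbs(cv2.resize(x,(390,390),interpolation=cv2.INTER_CUBIC),alpha=2.5) for x in (A,B)]))
s=arm.read_state();k=R.from_euler('z',-.307).as_matrix();w=[537.6,-279.1,0];p=imaging.get_image('wrist')
o,d=ray(p,(251,190.5),s);print((k.T@(o+d*(105.5-o[2])/d[2]-w)).round(1))
E
```

```text
[-106.1  -25.3  105.5]
```

View pics/c.png

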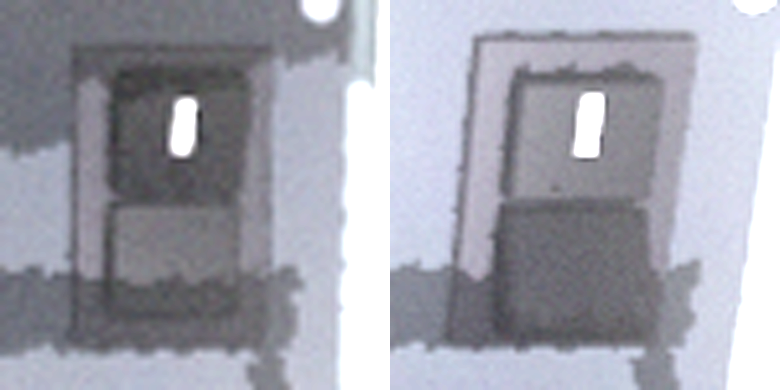

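The crops show it tipped: the front half now lies flat and the back half stands up. Next is the green key.

>>> arm_command(rows=[{"grip": 0,"linear": [11.3,0,40],"rot": [0,0,0]},{"grip": 0,"linear": [11.3,0,65],"rot": [0,0,0]},{"grip": 0,"linear": [11.3,0,73],"rot": [0,0,0]},{"grip": 0,"linear": [11.3,0,77],"rot": [0,0,0]},{"grip": 0,"linear": [11.3,0,79],"rot": [0,0,0]},{"grip": 0,"linear": [11.3,0,81],"rot": [0,0,0]},{"grip": 0,"linear": [11.3,0,81],"rot": [0,0,0]}])

```text
clock: 13.1
position: [430.3, -271.9, 102.9]
ee_rot: [0.152, 0.984, -0.013, 0.087]
contact_force: [-0.1, 1.2, 3.0]
gripper_width: 0.2
grasp_force: 1.5
```

>>> arm_command(rows=[{"grip": 0,"linear": [0,0,1.5],"rot": [0,0,0]},{"grip": 0,"linear": [0,0,3],"rot": [0,0,0]},{"grip": 0,"linear": [0,0,4],"rot": [0,0,0]},{"grip": 0,"linear": [0,0,4],"rot": [0,0,0]},{"grip": 0,"linear": [0,0,4],"rot": [0,0,0]}])

```text
clock: 13.72
position: [430.7, -272.1, 100.4]
ee_rot: [0.152, 0.984, -0.014, 0.087]
contact_force: [-5.0, 6.6, 18.0]
gripper_width: 0.1
grasp_force: 9.8
```

>>> arm_command(rows=[{"grip": 0,"linear": [0,0,0],"rot": [0,0,0]},{"grip": 0,"linear": [0,0,0],"rot": [0,0,0]},{"grip": 0,"linear": [0,0,0],"rot": [0,0,0]},{"grip": 0,"linear": [0,0,-5],"rot": [0,0,0]},{"grip": 0,"linear": [0,0,-25],"rot": [0,0,0]},{"grip": 0,"linear": [0,0,-70],"rot": [0,0,0]},{"grip": 0,"linear": [0,0,-110],"rot": [0,0,0]},{"grip": 0,"linear": [0,0,-150],"rot": [0,0,0]},{"grip": 0,"linear": [0,0,-150],"rot": [0,0,0]},{"grip": 0,"linear": [0,0,-150],"rot": [0,0,0]}])

```text
clock: 14.98
position: [404.7, -263.8, 244.8]
ee_rot: [0.153, 0.984, -0.013, 0.085]
contact_force: [-0.5, -0.1, 0.1]
gripper_width: -0.1
grasp_force: 0.0
```

```bash
python3 - <<'E'
from h import *
s=arm.read_state();print(s['clock'],s['position'],s['contact_force'])
p=imaging.get_image('wrist');t=imaging.get_image('top')
cv2.imwrite('pics/f.png',cv2.resize(cv2.cvtColor(np.hstack([p['frame'],t['frame'][100:292,150:406].repeat(2,0).repeat(2,1)]),cv2.COLOR_RGB2BGR),(800,300)))
E
```

```text
14.975 [ 404.65271942 -263.84778428  244.76152578] [-0.51902663 -0.06732342  0.10079893]
```

View pics/f.png

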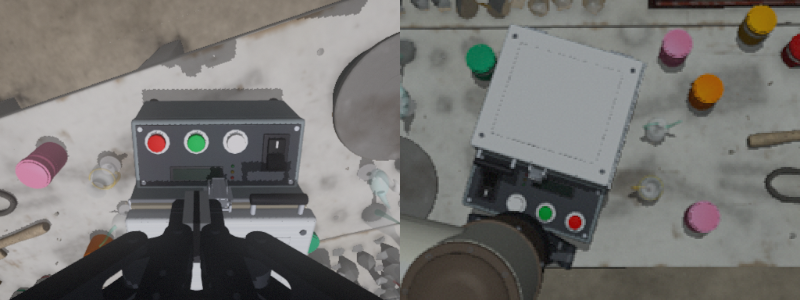

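The lid is still shut, with the catch over the pin at (215,188). The rocker is on, the green key at (196,142) is back up, the glassware and jar are standing, and the arm is clear.

```bash
python3 -c "
from bench import job;print(job.job_done())"
```

```text
the job is handed in; nothing more can be done
None
```

The job is handed in at about 15 s of the 46 s allowed: the lid is shut and caught, the rocker is on, and the green start key was pressed to its stop, held and let back up, in that order. The white and red keys were not pressed, and nothing was knocked over in the final pictures; the hand-in returned no verdict.

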